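# Tip up the counterweighted arm of a bench lever press and push the soil specimen in

## Robot

A 6-joint arm with a two-finger parallel gripper is mounted at the origin on a cart in front of the work surface, level with it; the furniture and walls round the work are solid. World frame = base frame: x ahead of the robot, y to its left, z up, the work surface at z = 0. Lengths are in mm, angles in rad, forces in N, time in s.
With the tool pointing down it reaches from about 400 to 925 mm from the base axis. Payload 12.5 kg.
Tool frame: the origin (TCP) lies on the mounting face of the last link; the fingertips stand 190 mm ahead of it and the grasp point (between the pads) lies 171 mm ahead of it (env.tcp_to_tips is the distance from the TCP to the fingertips, in mm); x points along the fingers, y is the direction in which the jaws open and shut, and the axes are right-handed (so a half turn about x gives the same grasp; the last joint's range is limited). The gripper opens to 95 mm and grips with 3 to 60 N. Pads are 20 mm wide; open, the fingers measure 119 mm over their backs; the gripper's body (75 mm by 180 mm) begins 59 mm behind the grasp point.
Start: joints at [1.173, 0.491, 1.559, -0, 1.092, -0.106], TCP at [179.774, 598.587, 404.761] pointing down, gripper open.
Joint ranges: [-3.1, 3.1], [-0.84, 2.19], [0.05, 2.79], [-1.13, 4.28], [0.06, 2.93], [-2.69, 2.69]. Speed limits (rad/s): [2.22, 2.22, 2.79, 3.14, 3.14, 3.14].

## Interface

Orientations are given as [roll, pitch, yaw] about the fixed x, y, z axes, in that order (R = Rz(yaw) Ry(pitch) Rx(roll)).
In Python, from cell import monitor, cams, job, env gives the robot as it stands. The module is installed in compiled form; this text tells all that it offers.
- The arm moves only by the tool apply_moves, never from a script. Its argument "series" is a list of rows, each a list of 3 entries, a list of its own where there are three numbers: the closure, from -1 (fully open) to 1 (shut), so that 0 is half open, then the shift along the tool's x, y, z in cm, then the turn about the tool's x in rad. A call has 1 to 20 rows; each row is the pose to reach, as a shift and turn from the pose commanded when the call began, along the tool's axes at that moment; what a row does not reach only later rows make up. A row lasts 1/8 s, in which the tool goes at most 62.5 mm and 10.7 degrees, less where a joint would pass 70% of its speed; a pose out of reach is approached as far as the arm can. A call with a gripper value outside its range is refused whole. The fingers move at their own pace and stop on an object; the grip force is fixed at half the most. Time passes only in rows, so rows that repeat a pose let the fingers close. It gives the time, the measured TCP pose, the force and the opening at its end, in the units of the state.
- monitor.state(): the state, without advancing time (a new reading comes with each control period).
- cams.read_camera(name): name is "scene" or "top"; returns a dict with "image" (400x640x3 uint8, red, green, blue), "fx", "fy", "cx", "cy" (pixels), "position" and "orientation" of the camera in the world. Camera axes: x right, y down, z forward; pixel columns grow to the right and rows downward; lengths in mm; the calibration is good to about 2 mm. A picture is of the moment at which its call begins. There is no depth.
- job.job_done(): hands the job in, once; it reports no verdict.
The state is a dict: "t": time; "joints": joint angles; "qvel": joint speeds; "tau": joint torques, N m; "eef_pos": TCP position; "tcp_rot": TCP orientation; "ft_force": force on the tool from outside, world axes, zero at the start; "moment": the same for the moment, N m; "opening": opening from 0.0 (shut) to 1.0 (fully open).
Only numpy, scipy, OpenCV 4.12 (cv2) and the standard library are available. Lean on these libraries where they do the work, as an engineer would, in place of code of your own. Each camera call takes 0.05 s, during which the arm holds its last target. There are 200 camera calls.

## Task

Load the bench lever press without gripping anything: with the fingers, push its counterweighted loading arm up past its balance point so that it leans back and stays raised by itself. Then push the soil-filled ring along the press's base, without lifting it, in between the rails until it is fully home against the back stop. Leave the arm up and everything else where it stands.

Things in the scene. Friction and masses are not known exactly. Their poses are not given: they have to be found in the camera images.
- loading_arm (a joint): angle (rad) of the press's loading arm about its pivot pin, the press's y axis. 0: level on its lower stop, front end toward the loading side; grows as the front end rises; 1.57 upright; 2.0 leaning back on its rear stop. A counterweight on a stalk tips it slowly onto the rear stop by itself beyond about 1.0, below that it falls back to 0. It takes 2 to 4 N up at the crossbar
- crossbar (a point): middle of the crossbar at the arm's front end: a round bar along the press's y, 110 mm long, 13 mm thick (17 mm at its black end grips), 190 mm from the pivot; with the arm level 115 mm above the worktop. The arm behind it is a bar 22 mm wide and 16 mm high. Below it there is only the press's base, and perhaps the filled ring
- pivot (a point): the arm's pivot, 115 mm above the worktop and 110 mm behind the seat along the press's +x; the arm swings about it in the press's x-z plane. A round presser foot, 39 mm across, hangs under the arm 110 mm from the pivot: with the arm down its face is 20 mm above the base, right over the seat
- seat (a point): where the centre of the ring's underside belongs, on the press's base 15 mm above the worktop. Axes are the press's: x from the loading side inward, y left, z up. Rails 6 mm high have inner faces at y = -26.5 and +26.5 mm from x = -30 mm inward, and flare out in front of that at 43 degrees to a mouth 100 mm wide at x = -53 mm; the 6 mm high back stop is at x = +25 mm
- press: fixed bench lever press. Grey base 150 mm wide, 15 mm high, x from -150 (loading side, here to the left and toward the robot) to +165 mm; origin on the worktop below the seat, axes as the seat's. Bracket 63 mm wide and 135 mm high round the pivot; the counterweight above it reaches 220 mm; dial gauge on a post beside it at x = +125 to +165, y = +30 to +80 mm, up to 215 mm high
- sample: steel ring packed with brown soil, 49 mm across, 28 mm high, about 0.12 kg (hidden variation); it stands loose on the front part of the press's base, in front of the rails. Origin at the centre of its underside, z up
- empty_ring: empty steel mould ring, an open tube 62 mm across and 35 mm high, standing on the worktop beside the press. Origin at the centre of its underside. Not part of the job
- weight_large: brass knob weight, 30 mm across and 34 mm high, on the worktop beside the press. Origin at the centre of its underside. Not part of the job
- weight_small: brass knob weight, 24 mm across and 28 mm high, on the worktop beside the press. Origin at the centre of its underside. Not part of the job
- watch: round black stopwatch, 71 x 60 mm and 18 mm high, lying on the worktop. Origin at the centre of its underside. Not part of the job
- knife: long flat spatula with a wooden grip, 219 mm long along its y, 14 mm high, lying on the worktop. Origin at the centre of its underside. Not part of the job
- brush_1: flat bristle brush, 170 mm long along its y, 11 mm high, lying on the worktop. Origin at the centre of its underside. Not part of the job
- soil_bowl: brown and white porcelain bowl, 94 mm across and 55 mm high, on the worktop. Origin at the centre of its underside. Not part of the job
There are look-alikes about, which are no part of the job. Leave any green or purple look-alike of the sample alone.

How it is judged (in metres and radians):
On the way, in this order (a step that is already met when the one before it is completed fails the run):
1. the loading arm has gone over its balance point and lies back on its rear stop, the filled ring not yet in its seat (value of joint loading_arm above 1.9 rad and horizontal distance between sample and seat above 0.03 m), for 0.2 s.
2. the filled ring is home in its seat, the arm still up (value of joint loading_arm above 1.9 rad and horizontal distance between sample and seat below 0.005 m and z of sample in the frame of seat below 0.003 m and angle between sample's own z axis and vertical below 0.08 rad), for 0.2 s.
At the end, for the whole second after the job is handed in: the loading arm leans back on its rear stop by itself (joint above 1.9 rad) and is at rest; the filled ring stands flat on the base, its centre within 5 mm of the seat, at rest (all of step 2 and velocity of joint loading_arm below 0.05 rad/s and linear speed of sample below 0.01 m/s); the robot touches nothing.
It fails at once if the filled ring was lifted more than 9 mm off the base, or tipped over (z of sample in the frame of seat above 0.009 m or angle between sample's own z axis and vertical above 0.5 rad).
It fails at once if something that is not part of the job was moved more than 20 mm (distance of any of empty_ring, weight_large, weight_small, watch, knife, brush_1, soil_bowl from where it was at the start of the episode above 0.02 m).
It also fails if it takes over 61 s, if anything falls off the work surface, if the arm or the gripper's body presses on something with over 40 N, if the wrist force passes 120 N, or if a joint passes its speed limit or range.

## Working session

There is one attempt and no reset: what is moved stays moved. The work goes in short steps, Python scripts to look and compute and a tool call to move; the robot and the scene stay as the last step left them, time stands still between calls to the robot, and variables do not carry over. Pictures are saved under pics/ and viewed, about 8 in all and at most 12, crops included, and the job is handed in when it is done.

Besides the shell and the picture viewer there is one more tool, called after "Request:" in YAML: its name, and indented under it one key for each argument. apply_moves: Moves the arm, as the interface text tells. Its arguments: {"type":"object","properties":{"series":{"type":"array"}},"required":["series"]}

```bash
mkdir -p pics; cat > h.py <<'E'
from cell import monitor, cams, job, env
import numpy as np, cv2
def snap(name,f):
    c=cams.read_camera(name); cv2.imwrite('pics/'+f,c['image'][:,:,::-1]); return c
E
python3 - <<'E'
from h import *
for n in('scene','top'):
    c=snap(n,n+'1.png'); print({k:v for k,v in c.items() if k!='image'})
print(monitor.state(), env.tcp_to_tips)
E
```

```text
{'fx': 483.3523672161889, 'fy': 483.3523672161889, 'cx': 323.6652776605446, 'cy': 201.80364501769375, 'position': array([-462.44985807, -908.59382927, 1041.13505584]), 'orientation': array([-2.19346795, -0.01650633, -0.81788597])}
{'fx': 456.22401595559967, 'fy': 456.22401595559967, 'cx': 316.6888158562948, 'cy': 203.97510348290436, 'position': array([ 391.97995596,   -8.54778397, 1369.41826877]), 'orientation': array([-3.03922501, -0.00937827, -1.5412368 ])}
{'t': 0.1, 'joints': array([ 1.17343267e+00,  4.91467614e-01,  1.55939352e+00, -1.53562538e-05,
        1.09169687e+00, -1.05611406e-01]), 'qvel': array([ 0.00160541,  0.00039943, -0.00049441,  0.00048319,  0.00272439,
        0.00042666]), 'tau': array([ 3.49224727e-03, -6.13628197e+01, -2.58608615e+01,  6.94485102e-02,
        4.69749235e-02, -5.45788055e-05]), 'eef_pos': array([179.74196276, 598.56040929, 404.23804249]), 'tcp_rot': array([-1.66229931,  1.56983088, -1.95404448]), 'ft_force': array([-1.08038819, -0.75317584, -0.71757166]), 'moment': array([0.00207687, 0.01692163, 0.02617911]), 'opening': 1.0008131760517385} 190.1
```

View pics/scene1.png

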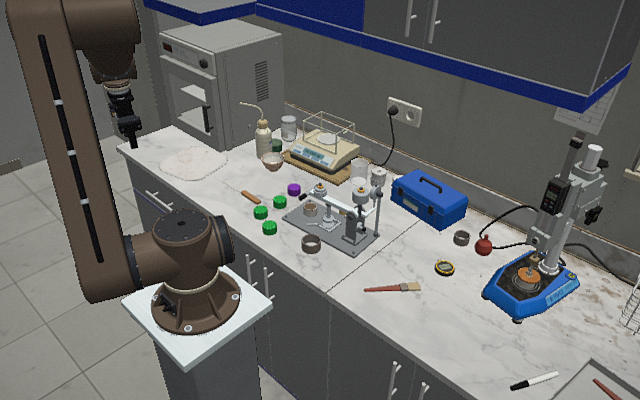

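View pics/top1.png

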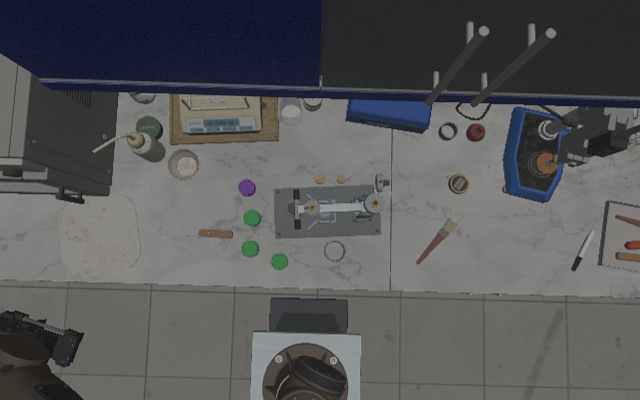

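The scene view has the press at about (335,220), with the brown ring at about (311,208) on the base. The green look-alikes are at (280,201), (260,212) and (270,227), and a purple one is at (294,190). In the top view the press spans (275–380, 185–237) with its crossbar at about x=297, and the sample (brown) is near (292,208). I'll enlarge both views to confirm.

```bash
python3 - <<'E'
import cv2,numpy as np
a=cv2.imread('pics/scene1.png')[165:265,270:400]; b=cv2.imread('pics/top1.png')[165:265,265:395]
f=lambda i:cv2.resize(i,None,fx=6,fy=6,interpolation=cv2.INTER_CUBIC)[:, :]
cv2.imwrite('pics/c1.png',f(a)); cv2.imwrite('pics/c2.png',f(b))
E
```

```text
(no output)
```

View pics/c1.png

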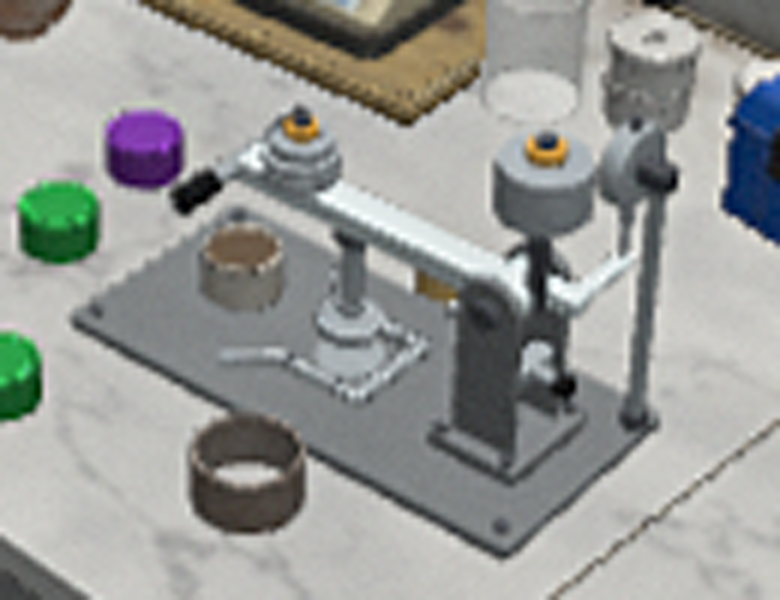

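View pics/c2.png

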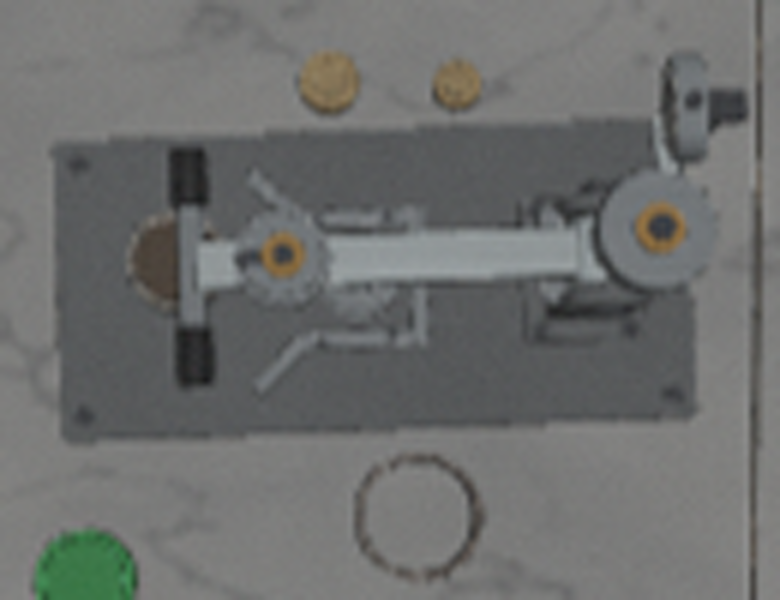

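Crop 1 shows the sample, a steel ring with brown soil, at about (243,265), standing in front of the rails. The empty ring is at (248,470) and is hollow. The green and purple pucks are off the base. Crop 2 shows the base corners, the crossbar at (190,265) and the sample at (178,260), partly under the crossbar.

```bash
cat >> h.py <<'E'
from scipy.spatial.transform import Rotation as Ro
from scipy.optimize import least_squares
CAL={'scene':(483.352,323.665,201.804,[-462.45,-908.594,1041.135],[-2.19346795,-0.01650633,-0.81788597]),
'top':(456.224,316.689,203.975,[391.98,-8.548,1369.418],[-3.03922501,-0.00937827,-1.5412368])}
def proj(n,P):
    f,cx,cy,p,o=CAL[n]; q=(np.atleast_2d(P)-p)@Ro.from_euler('xyz',o).as_matrix()
    return q[:,:2]/q[:,2:]*f+[cx,cy]
def tri(a,b):
    r=lambda P:np.r_[(proj('scene',P)-a).ravel(),(proj('top',P)-b).ravel()]
    s=least_squares(r,[600,0,50.]); return s.x,np.abs(s.fun).max()
def plane(n,uv,z):
    s=least_squares(lambda p:(proj(n,[p[0],p[1],z])-uv).ravel(),[600,0.]); return s.x
E
python3 - <<'E'
from h import *
S=lambda u,v:np.array([u/6+270-.4,v/6+165-.4]); T=lambda u,v:np.array([u/6+265-.4,v/6+165-.4])
print('FR',tri(S(75,320),T(63,440))); print('BR',tri(S(505,555),T(695,415)));print('FLt',plane('top',T(55,145),15))
M={'scene':{(-150,-75):S(73,320),(165,-75):S(505,553),(165,75):S(657,425)},'top':{(-150,75):T(55,145),(-150,-75):T(63,440),(165,-75):T(695,417)}}
def W(p,xyz):
    c,s=np.cos(p[2]),np.sin(p[2]); x,y,z=xyz; return [p[0]+c*x-s*y,p[1]+s*x+c*y,z+p[3]]
r=lambda p:np.concatenate([(proj(n,W(p,(*k,0)))-v).ravel() for n in M for k,v in M[n].items()])
s=least_squares(r,[600,0,-1.57,15.]);p=s.x;print('press',p,np.round(s.fun,1))
np.save('press.npy',p)
print('crossbar',W(p,(-80,0,100)),'proj',proj('top',W(p,(-80,0,100)))*6-[265*6,165*6],proj('scene',W(p,(-80,0,100)))*6-[270*6,165*6])
print('sample top', tri(S(243,248),T(178,260)), plane('scene',S(243,248),43),plane('scene',S(242,293),15),plane('top',T(178,260),43))
print('bar ends top view',plane('top',T(188,150),115),plane('top',T(196,385),115))
E
```

```text
FR (array([427.55565399, 103.00984328,   6.50312871]), np.float64(0.3472300034912337))
BR (array([ 448.41800446, -209.83091274,    6.90652536]), np.float64(0.1336410276820743))
FLt [573.24051103 112.59334725]
press [510.93307158 -40.51110696  -1.50490107   5.79631012] [-0.5  0.2 -0.1  0.8  1.1 -0.8 -0.2 -0.5 -0.2  0.2 -0.1  0.3]
crossbar [np.float64(505.66526494854094), np.float64(39.3152684626807), np.float64(105.79631012235338)] proj [[188.5557788  265.42996653]] [[242.3942751  166.70304176]]
sample top (array([514.75811346,  48.57892364,  40.89264269]), np.float64(0.21749616468122213)) [512.12586345  47.06484162] [507.12657287  42.97746103] [514.94573199  48.12164917]
bar ends top view [559.4222741   42.19434799] [451.06156134  34.82190098]
```

```bash
cat >> h.py <<'E'
# press frame: crossbar centre (505.5,39), yaw from bar and base fit
YAW=-1.504; EX=np.array([np.cos(YAW),np.sin(YAW)]); EY=np.array([-EX[1],EX[0]])
CB=np.array([505.5,39.0]); SEAT=CB+80*EX
def pr(w): d=np.asarray(w)[:2]-SEAT; return np.array([d@EX,d@EY])
def rep():
    s=monitor.state(); R=Ro.from_euler('xyz',s['tcp_rot']).as_matrix(); f=s['ft_force']
    print('t',s['t'],'tcp',s['eef_pos'].round(1),'press xy',pr(s['eef_pos']).round(1),'tipz',round(s['eef_pos'][2]-190.1,1))
    print('toolx',R[:,0].round(3),'tooly',R[:,1].round(3),'toolz',R[:,2].round(3))
    print('F press x,y,z',round(f[:2]@EX,1),round(f[:2]@EY,1),round(f[2],1),'open',round(s['opening'],2),'j',s['joints'].round(2))
    return s,R
def want(px,py,tipz):
    "shift in tool axes (cm) and turn so that tool y lies along press y"
    s,R=rep(); P=np.r_[SEAT+px*EX+py*EY,tipz+190.1]; 
    y=R[:,1]; best=[np.arctan2(np.dot(np.cross(y,g*np.r_[EY,0]),R[:,0]),np.dot(y,g*np.r_[EY,0])) for g in(1,-1)]
    print('SHIFT cm',((P-s['eef_pos'])@R/10).round(2),'TURN',np.round(best,3))
E
python3 - <<'E'
from h import *
print(SEAT); want(-150,0,200)
E
```

```text
[510.83973332 -40.82159638]
t 0.1 tcp [179.7 598.6 404.2] press xy [-660.1 -287.7] tipz 214.1
toolx [-0.    -0.001 -1.   ] tooly [ 0.288  0.958 -0.001] toolz [ 0.958 -0.288 -0.   ]
F press x,y,z 0.7 -1.1 -0.7 open 1.0 j [ 1.17  0.49  1.56 -0.    1.09 -0.11]
SHIFT cm [  1.45 -37.67  44.84] TURN [ 1.212 -1.929]
```

Request:
apply_moves:
  series:
    - [1,[0.5,-9,11],0.3]
    - [1,[1,-19,22],0.6]
    - [1,[1.4,-28,33],0.9]
    - [1,[1.4,-37.7,44.8],1.212]
    - [1,[1.4,-37.7,44.8],1.212]
    - [1,[1.4,-37.7,44.8],1.212]
    - [1,[1.4,-37.7,44.8],1.212]
    - [1,[1.4,-37.7,44.8],1.212]
    - [1,[1.4,-37.7,44.8],1.212]
    - [1,[1.4,-37.7,44.8],1.212]
    - [1,[1.4,-37.7,44.8],1.212]
    - [1,[1.4,-37.7,44.8],1.212]
    - [1,[1.4,-37.7,44.8],1.212]
    - [1,[1.4,-37.7,44.8],1.212]

```text
t: 1.85
eef_pos: [500.0, 109.4, 390.8]
tcp_rot: [2.184, 1.571, 0.681]
ft_force: [-0.5, -0.2, -0.7]
opening: 0.005
```

```bash
python3 - <<'E'
from h import *
want(-120,0,95)
snap('scene','s2.png');c=cv2.imread('pics/s2.png')[110:270,240:420]; cv2.imwrite('pics/s2c.png',cv2.resize(c,None,fx=4,fy=3.7,interpolation=cv2.INTER_CUBIC))
E
```

```text
t 1.85 tcp [500.  109.4 390.8] press xy [-150.6   -0.8] tipz 200.7
toolx [ 0.  0. -1.] tooly [0.998 0.068 0.   ] toolz [ 0.068 -0.998 -0.   ]
F press x,y,z 0.2 -0.5 -0.7 open 0.0 j [0.09 0.35 1.85 0.   0.94 0.02]
SHIFT cm [10.57  0.07  3.06] TURN [ 2.00e-03 -3.14e+00]
```

View pics/s2c.png

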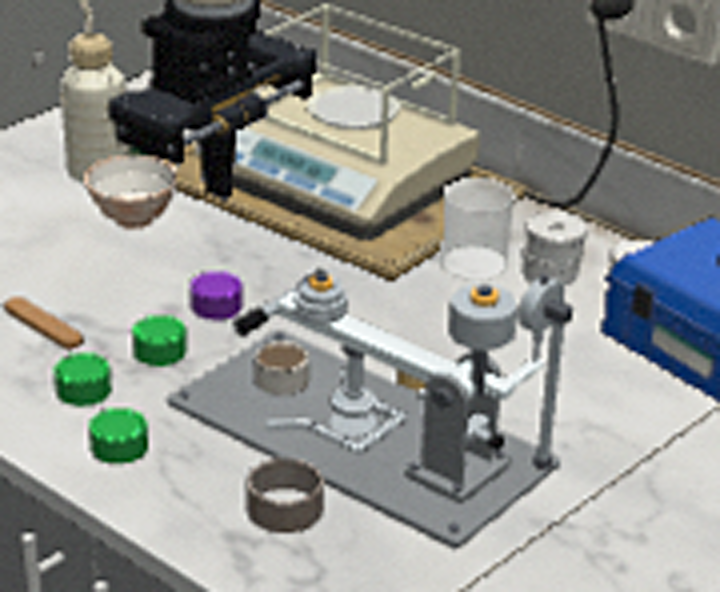

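The gripper is at (215,150), in front of and above the press, with closed fingers at (218,180). Nothing in the scene has moved. Next I lower the fingers in front of the bar.

Request:
apply_moves:
  series:
    - [1,[5.3,0.1,1.0],0]
    - [1,[10.8,0.1,2.5],0]
    - [1,[10.8,0.1,4.5],0]
    - [1,[10.8,0.1,5.0],0]
    - [1,[10.8,0.1,5.3],0]
    - [1,[10.8,0.1,5.6],0]
    - [1,[10.8,0.1,5.6],0]
    - [1,[10.8,0.1,5.6],0]

```text
t: 2.9
eef_pos: [505.0, 54.8, 283.4]
tcp_rot: [2.523, 1.568, 1.02]
ft_force: [1.3, 18.6, -0.2]
opening: 0.001
```

```bash
python3 -c "
from h import *
rep()"
```

```text
t 2.9 tcp [505.   54.8 283.4] press xy [-95.8   0.5] tipz 93.3
toolx [ 0.002  0.003 -1.   ] tooly [0.998 0.067 0.002] toolz [ 0.067 -0.998 -0.002]
F press x,y,z -18.5 2.5 -0.2 open 0.0 j [-0.02  0.5   1.97  0.    0.68 -0.09]
```

Request:
apply_moves:
  series:
    - [1,[-0.47,0,0.1],0]
    - [1,[-0.95,0,0.12],0]
    - [1,[-1.9,0,0.2],0]
    - [1,[-2.8,0,0.31],0]
    - [1,[-3.77,0,0.48],0]
    - [1,[-3.77,0,0.48],0]

```text
t: 3.65
eef_pos: [505.1, 50.7, 322.0]
tcp_rot: [2.549, 1.566, 1.045]
ft_force: [-0.2, 27.3, 3.7]
opening: 0.006
```

```bash
python3 - <<'E'
from h import *
rep()
snap('scene','s3.png');c=cv2.imread('pics/s3.png')[110:270,240:420]; cv2.imwrite('pics/s3c.png',cv2.resize(c,None,fx=4,fy=3.7,interpolation=cv2.INTER_CUBIC))
E
```

```text
t 3.65 tcp [505.1  50.7 322. ] press xy [-91.7   0.4] tipz 131.9
toolx [ 0.002  0.004 -1.   ] tooly [0.998 0.067 0.003] toolz [ 0.067 -0.998 -0.004]
F press x,y,z -27.3 1.7 3.7 open 0.01 j [-0.03  0.44  1.94  0.01  0.77 -0.1 ]
```

View pics/s3c.png

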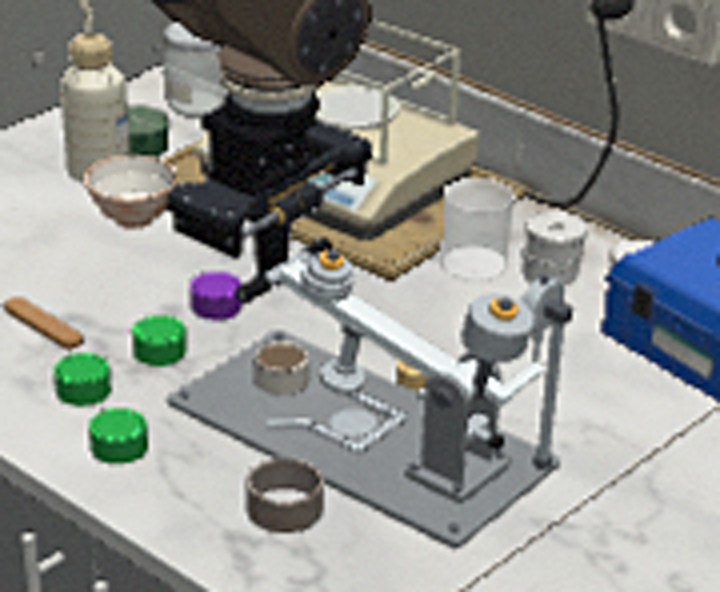

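The arm is raised about 0.2 rad and held by the front push. The bar is at about (262,285), with the foot clear of the seat at (345,375). I'll follow the arc past the balance point.

Request:
apply_moves:
  series:
    - [1,[-0.93,0,0.21],0]
    - [1,[-1.84,0,0.47],0]
    - [1,[-2.74,0,0.8],0]
    - [1,[-3.62,0,1.18],0]
    - [1,[-4.5,0,1.6],0]
    - [1,[-5.33,0,2.05],0]
    - [1,[-6.16,0,2.55],0]
    - [1,[-6.95,0,3.05],0]
    - [1,[-7.73,0,3.63],0]
    - [1,[-8.46,0,4.2],0]
    - [1,[-9.18,0,4.85],0]
    - [1,[-9.85,0,5.5],0]
    - [1,[-10.5,0,6.2],0]
    - [1,[-11.11,0,6.93],0]
    - [1,[-11.7,0,7.7],0]
    - [1,[-12.21,0,8.5],0]
    - [1,[-12.7,0,9.3],0]
    - [1,[-13.16,0,10.15],0]
    - [1,[-13.6,0,11.0],0]
    - [1,[-13.93,0,11.9],0]

```text
t: 6.2
eef_pos: [513.4, -71.3, 460.0]
tcp_rot: [2.377, 1.571, 0.873]
ft_force: [-0.3, 0.6, -0.4]
opening: 0.004
```

```bash
python3 - <<'E'
from h import *
rep()
snap('scene','s4.png');c=cv2.imread('pics/s4.png')[110:270,240:420]; cv2.imwrite('pics/s4c.png',cv2.resize(c,None,fx=4,fy=3.7,interpolation=cv2.INTER_CUBIC))
E
```

```text
t 6.2 tcp [513.4 -71.3 460. ] press xy [30.6  0.6] tipz 269.9
toolx [ 0.  0. -1.] tooly [0.998 0.067 0.   ] toolz [ 0.067 -0.998 -0.   ]
F press x,y,z -0.6 -0.2 -0.4 open 0.0 j [-0.27  0.28  1.74  0.    1.12 -0.33]
```

View pics/s4c.png

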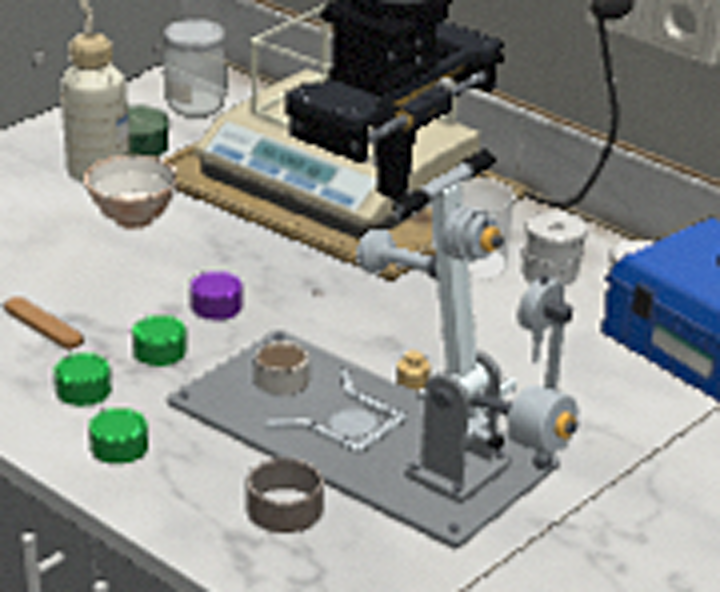

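The arm is past balance, almost upright, with its bar at (450,185) and no contact force. I'll back off and let it tip over.

Request:
apply_moves:
  series:
    - [1,[0,0,-4],0]
    - [1,[0,0,-9],0]
    - [1,[0,0,-15],0]
    - [1,[0,0,-21],0]
    - [1,[0,0,-26],0]
    - [1,[0,0,-26],0]
    - [1,[0,0,-26],0]
    - [1,[0,0,-26],0]
    - [1,[0,0,-26],0]
    - [1,[0,0,-26],0]
    - [1,[0,0,-26],0]
    - [1,[0,0,-26],0]
    - [1,[0,0,-26],0]
    - [1,[0,0,-26],0]
    - [1,[0,0,-26],0]
    - [1,[0,0,-26],0]

```text
t: 8.25
eef_pos: [496.0, 188.7, 459.7]
tcp_rot: [2.565, 1.571, 1.061]
ft_force: [0.2, -0.8, -0.0]
opening: 0.008
```

```bash
python3 - <<'E'
from h import *
rep()
snap('scene','s5.png');a=cv2.imread('pics/s5.png')[140:260,275:385]; snap('top','t5.png');b=cv2.imread('pics/t5.png')[165:265,265:395]
f=lambda i,k:cv2.resize(i,None,fx=k,fy=k,interpolation=cv2.INTER_CUBIC)
a=f(a,3);b=f(b,4);h=max(len(a),len(b));pad=lambda i:np.pad(i,((0,h-len(i)),(0,0),(0,0)))
print(a.shape,b.shape);cv2.imwrite('pics/s5c.png',np.hstack([b[:, :460],pad(a)] if len(b)==h else [pad(b),a]))
E
```

```text
t 8.25 tcp [496.  188.7 459.7] press xy [-230.     0.5] tipz 269.6
toolx [ 0.  0. -1.] tooly [0.998 0.067 0.   ] toolz [ 0.067 -0.998 -0.   ]
F press x,y,z 0.8 0.1 -0.0 open 0.01 j [0.24 0.3  1.71 0.   1.13 0.17]
(360, 330, 3) (400, 520, 3)
```

View pics/s5c.png

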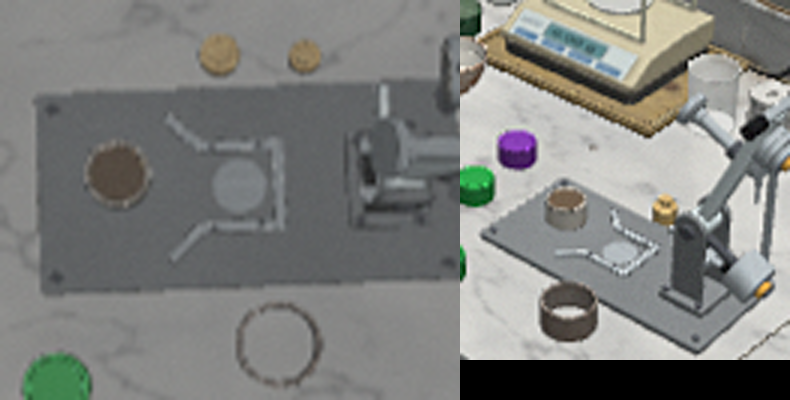

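The loading arm now leans back fully. In the top crop (left half) the sample is clear at (118,175), the seat disc is at (239,187) and the rails straddle it. I'll work out both positions.

```bash
python3 - <<'E'
from h import *
T=lambda u,v:np.array([u/4+265-.4,v/4+165-.4]); S=lambda u,v:np.array([(u-460)/3+275-.4,v/3+140-.4])
seat=plane('top',T(239.5,187),15); sm=plane('top',T(118,174.5),43)
print('seat',seat,pr(seat),'scene',plane('scene',S(619,252),15)); print('sample',sm,pr(sm),'tri',tri(S(567,197),T(118,174.5)),)
for u,v in((208,148),(208,228),(280,145),(280,226)): print(pr(plane('top',T(u,v),20)))
g=cv2.imread('pics/t5.png'); 
hsv=cv2.cvtColor(g,cv2.COLOR_BGR2HSV)[190:225,278:310]; m=((hsv[...,1]>70)).astype(np.uint8); n,l,st,ce=cv2.connectedComponentsWithStats(m); i=1+st[1:,4].argmax(); c=ce[i]+[278,190]; q=plane('top',c,42);print(st[i],c,q,pr(q))
want(pr(q)[0]-24.5-10-25,pr(q)[1],60)
E
```

```text
seat [510.05999922 -40.9783828 ] [ 0.10439213 -0.78846023] scene [508.21603958 -40.7266638 ]
sample [514.0764443   48.57810335] [-88.98429468   9.19662491] tri (array([514.06890137,  48.43241647,  44.16439059]), np.float64(0.0567901300157132))
[-22.32765182  28.72730364]
[-24.5444562  -30.80970569]
[31.30344576 29.03065736]
[ 28.81415861 -31.28105106]Traceback (most recent call last):
  File "<stdin>", line 7, in <module>
ValueError: attempt to get argmax of an empty sequence
```

Request:
apply_moves:
  series:
    - [0.41,[5,0.87,4],0]
    - [0.41,[10,0.87,9],0]
    - [0.41,[15,0.87,9],0]
    - [0.41,[20,0.87,9],0]
    - [0.41,[23,0.87,9],0]
    - [0.41,[24.4,0.87,9],0]
    - [0.41,[24.4,0.87,9],0]
    - [0.41,[24.4,0.87,9],0]
    - [0.41,[24.4,0.87,9],0]

```text
t: 9.48
eef_pos: [510.9, 99.6, 216.8]
tcp_rot: [1.608, 1.569, 0.104]
ft_force: [-0.2, 0.2, -0.1]
opening: 0.294
```

```bash
python3 - <<'E'
from h import *
rep()
snap('scene','s6.png');a=cv2.imread('pics/s6.png')[150:250,270:390]; cv2.imwrite('pics/s6c.png',cv2.resize(a,None,fx=6,fy=6,interpolation=cv2.INTER_CUBIC))
E
```

```text
t 9.475 tcp [510.9  99.6 216.8] press xy [-140.1    9.4] tipz 26.7
toolx [ 0.002  0.    -1.   ] tooly [0.998 0.067 0.002] toolz [ 0.067 -0.998 -0.   ]
F press x,y,z -0.2 -0.2 -0.1 open 0.29 j [ 0.07  0.62  1.98  0.    0.54 -0.  ]
```

View pics/s6c.png

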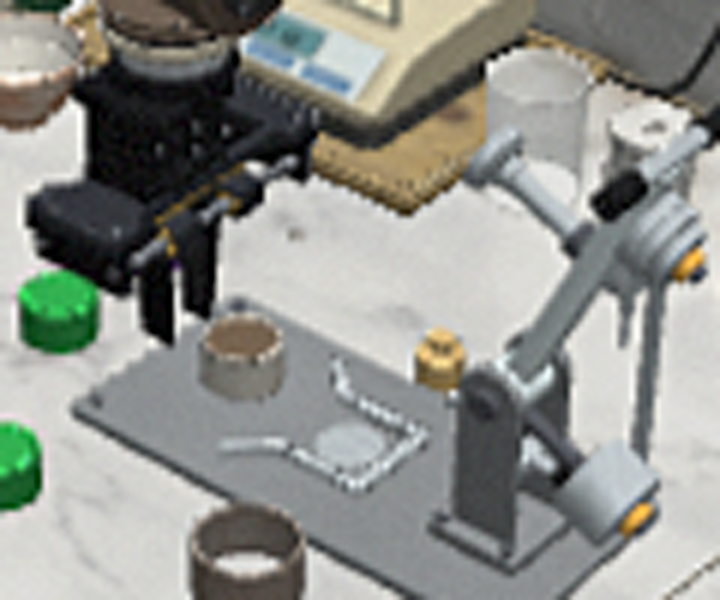

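The fingers are at (160–200, 300), straddling the sample's centreline just in front of it, and the loading arm is still back. Now I push, moving sideways onto the rail axis on the way.

Request:
apply_moves:
  series:
    - [0.41,[0.15,0,1],0]
    - [0.41,[0.15,0,1.8],0]
    - [0.41,[0.15,-0.1,2.4],0]
    - [0.41,[0.15,-0.25,3.0],0]
    - [0.41,[0.15,-0.4,3.6],0]
    - [0.41,[0.15,-0.55,4.2],0]
    - [0.41,[0.15,-0.7,4.8],0]
    - [0.41,[0.15,-0.85,5.4],0]
    - [0.41,[0.15,-1.0,6.0],0]
    - [0.41,[0.15,-1.02,6.6],0]
    - [0.41,[0.15,-1.02,7.2],0]
    - [0.41,[0.15,-1.02,7.8],0]
    - [0.41,[0.15,-1.02,8.4],0]
    - [0.41,[0.15,-1.02,9.0],0]
    - [0.41,[0.15,-1.02,9.6],0]
    - [0.41,[0.15,-1.02,10.1],0]
    - [0.41,[0.15,-1.02,10.4],0]
    - [0.41,[0.15,-1.02,10.6],0]
    - [0.41,[0.15,-1.02,10.6],0]

```text
t: 11.9
eef_pos: [507.6, -7.0, 214.2]
tcp_rot: [2.923, 1.571, 1.419]
ft_force: [0.5, -0.2, 0.2]
opening: 0.292
```

```bash
python3 -c "
from h import *
rep()"
```

```text
t 11.9 tcp [507.6  -7.  214.2] press xy [-34.   -0.9] tipz 24.1
toolx [ 0.  0. -1.] tooly [0.998 0.067 0.   ] toolz [ 0.067 -0.998 -0.   ]
F press x,y,z 0.3 0.5 0.2 open 0.29 j [-0.14  0.62  2.01  0.    0.51 -0.21]
```

Request:
apply_moves:
  series:
    - [0.41,[0,0,0.1],0]
    - [0.41,[0,0,0.2],0]
    - [0.41,[0,0,0.3],0]
    - [0.41,[0,0,0.4],0]
    - [0.41,[0,0,0.45],0]
    - [0.41,[0,0,0.5],0]
    - [0.41,[0,0,0.5],0]

```text
t: 12.78
eef_pos: [508.0, -11.9, 214.2]
tcp_rot: [2.394, 1.571, 0.891]
ft_force: [-0.7, 0.6, -0.9]
opening: 0.295
```

```bash
python3 -c "
from h import *
rep()"
```

```text
t 12.775 tcp [508.  -11.9 214.2] press xy [-29.   -0.9] tipz 24.1
toolx [ 0.  0. -1.] tooly [0.998 0.067 0.   ] toolz [ 0.067 -0.998 -0.   ]
F press x,y,z -0.7 -0.6 -0.9 open 0.3 j [-0.15  0.62  2.01  0.    0.51 -0.22]
```

Request:
apply_moves:
  series:
    - [0.41,[0,0,0.05],0]
    - [0.41,[0,0,0.1],0]
    - [0.41,[0,0,0.15],0]
    - [0.41,[0,0,0.2],0]
    - [0.41,[0,0,0.2],0]

```text
t: 13.4
eef_pos: [508.1, -13.6, 214.3]
tcp_rot: [2.878, 1.57, 1.374]
ft_force: [1.1, 4.7, 1.2]
opening: 0.294
```

```bash
python3 - <<'E'
from h import *
rep()
snap('scene','s7.png');a=cv2.imread('pics/s7.png')[150:250,270:390]; cv2.imwrite('pics/s7c.png',cv2.resize(a,None,fx=6,fy=6,interpolation=cv2.INTER_CUBIC))
E
```

```text
t 13.4 tcp [508.1 -13.6 214.3] press xy [-27.3  -0.9] tipz 24.2
toolx [ 0.  0. -1.] tooly [0.998 0.067 0.   ] toolz [ 0.067 -0.998 -0.   ]
F press x,y,z -4.6 1.4 1.2 open 0.29 j [-0.16  0.62  2.01  0.    0.51 -0.22]
```

View pics/s7c.png

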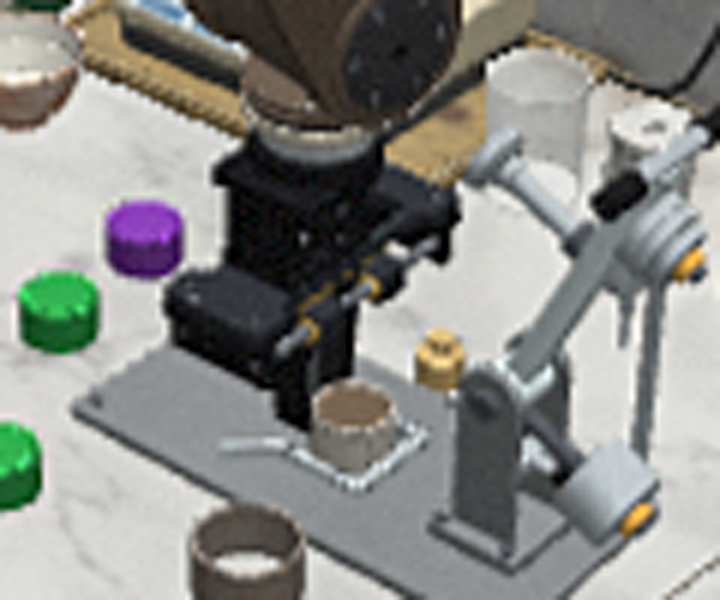

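The ring sits between the rails at (353,425), against the stop, and the force has risen to 4.6 N. I'll press slightly harder, retreat straight back, and check.

Request:
apply_moves:
  series:
    - [0.41,[0,0,0.05],0]
    - [0.41,[0,0,0.1],0]
    - [0.41,[0,0,0.1],0]
    - [0.41,[0,0,-0.5],0]
    - [0.41,[0,0,-2],0]
    - [0.41,[0,0,-5],0]
    - [0.41,[-2,0,-9],0]
    - [0.41,[-8,0,-13],0]
    - [0.41,[-14,0,-18],0]
    - [0.41,[-18,0,-21],0]
    - [0.41,[-18,0,-21],0]
    - [0.41,[-18,0,-21],0]
    - [0.41,[-18,0,-21],0]
    - [0.41,[-18,0,-21],0]

```text
t: 15.2
eef_pos: [494.2, 194.9, 392.9]
tcp_rot: [-1.388, 1.568, -2.893]
ft_force: [-0.3, 0.1, 0.1]
opening: 0.293
```

```bash
python3 - <<'E'
from h import *
rep()
snap('scene','s8.png');a=cv2.imread('pics/s8.png')[140:260,275:385]; snap('top','t8.png');b=cv2.imread('pics/t8.png')[165:265,265:380]
f=lambda i,k:cv2.resize(i,None,fx=k,fy=k,interpolation=cv2.INTER_CUBIC)
cv2.imwrite('pics/s8c.png',np.hstack([f(b,4),np.pad(f(a,3),((0,40),(0,0),(0,0)))]))
E
```

```text
t 15.2 tcp [494.2 194.9 392.9] press xy [-236.3   -0.8] tipz 202.8
toolx [-0.002 -0.001 -1.   ] tooly [ 0.998  0.066 -0.002] toolz [ 0.066 -0.998  0.   ]
F press x,y,z -0.1 -0.3 0.1 open 0.29 j [0.25 0.37 1.8  0.   0.97 0.19]
```

View pics/s8c.png

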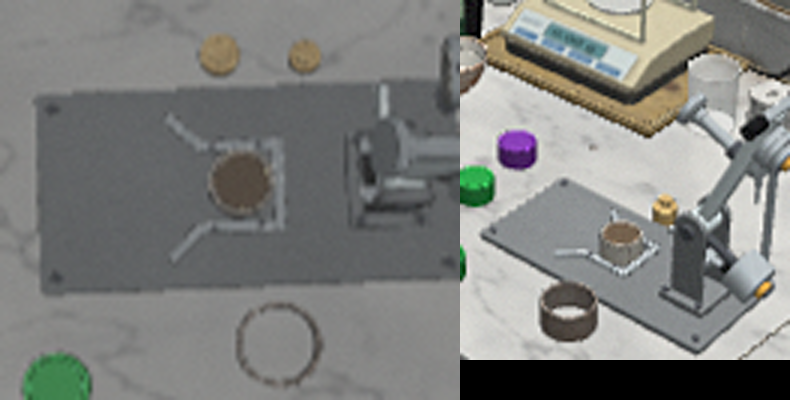

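The ring is between the rails at (240,183), the arm is back and the weights and empty ring haven't moved. One numeric check, then I hand in.

```bash
python3 - <<'E'
from h import *
q=plane('top',np.array([240/4+264.6,182.5/4+164.6]),43); print(q,pr(q),'minus seat disc',pr(q)-[0.1,-0.8])
d=np.linalg.norm(pr(q)-[0.1,-0.8]); print(d)
if d<4: print(job.job_done())
E
```

```text
[510.92462659 -40.58108659] [-0.23430709  0.10075718] minus seat disc [-0.33430709  0.90075718]
0.9607938042219236
the job is handed in; nothing more can be done
None
```

The loading arm is up on its rear stop, the soil ring is home in its seat, and I handed the job in at about 15 s of the 61 s allowed. Handing in reports no verdict, so these are my own checks.

**How it was done:** With the fingers shut and nothing gripped, I pushed on the front of the crossbar and followed its arc upward. Past the balance point the arm tipped back by itself. I then slid the ring along the base with the fingers partly open until it met the back stop, and backed the fingers clear.

**Last checks:**
- **Arm:** the pictures after the lift, during the push and after it all show it leaning back. I did not measure its angle.
- **Ring:** its centre is about 1 mm from the seat in the top view, against a limit of 5 mm. It met the stop with 4.6 N, and I pressed 1 mm further.
- **Robot:** it stands clear of everything, with the wrist force near zero.
- **Other things:** the weights, empty ring and look-alikes look unmoved. I did not measure them, and the watch, knife and brush were outside the last crops.

**What disagreed:** My first measurement of the base corners put the base top at about 6 mm instead of 15 mm, probably because I picked the lower edges. The later crossbar, seat and ring measurements agreed with the given heights and sizes to 1–2 mm. The ring also met the stop about 2 mm later than I had worked out.

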